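# Scrape out the griddle's grease groove

## Robot

A 6-joint arm with a two-finger parallel gripper is mounted at the origin on a cart in front of the work surface, level with it; the furniture and walls round the work are solid. World frame = base frame: x ahead of the robot, y to its left, z up, the work surface at z = 0. Lengths are in mm, angles in rad, forces in N, time in s.
With the tool pointing down it reaches from about 350 to 875 mm from the base axis. Payload 15.5 kg.
Tool frame: the origin (TCP) lies midway between the tips of the shut fingers; the grasp point (between the pads) lies 19 mm behind it; z points along the fingers, y is the line along which they close (so a half turn about z gives the same grasp; the last joint's range is limited). The gripper opens to 85 mm and grips with 20 to 120 N. Pads are 22 mm wide; open, the fingers measure 114 mm over their backs; the gripper's body (76 mm by 85 mm) begins 54 mm behind the grasp point. The pads swing forward as they close: fully open they stand 13 mm farther back than shut.
Start: joints at [-1.27, 0.494, 1.345, -0, 1.302, -0.096], TCP at [241.544, -576.44, 231.277] pointing down, gripper open.
Joint ranges: [-2.91, 2.91], [-0.82, 2.16], [0.22, 2.67], [-1.22, 4.37], [0.12, 2.79], [-3.08, 3.08]. Speed limits (rad/s): [1.89, 1.89, 2.57, 3.01, 3.01, 3.01].

## Interface

Orientations are given as a unit quaternion [x, y, z, w].
In Python, from workcell import arm gives the robot as it stands.
- The arm moves only by the tool arm_command, never from a script. Its argument "increments" is a list of rows, each an object of numbers: "rx", "ry", "rz": the turn, a rotation vector about the world's x, y, z each as a share of 4 degrees, from -1 to 1; "tx", "ty", "tz": the shift along the world's x, y, z each as a share of 60 mm, from -1 to 1; "hand": the gripper's target within -1 to 1 (fully open at 1, half-way at 0, shut at -1). In form: [{"rx": .., "ry": .., "rz": .., "tx": .., "ty": .., "tz": .., "hand": ..}, ...]. A call has 1 to 8 rows; each row shifts and turns the commanded pose from where the row before left it; what a row does not reach is not made up. A row lasts 1/8 s, in which the tool goes at most 62.5 mm and 10.7 degrees, less where a joint would pass 70% of its speed; a pose out of reach is approached as far as the arm can. A call with a number of a shift or a turn outside -1 to 1 is refused whole. A call with a gripper value outside its range is refused whole. The fingers move at their own pace and stop on an object; "grip_force" is the grip in N (left out, the last holds). Time passes only in rows, so rows that do not move let the fingers close. It gives the time, the measured TCP pose, the force, the opening and the grip force at its end, in the units of the state.
- arm.read_state(): the state, without advancing time (a new reading comes with each control period).
- arm.get_image(name): name is "side" or "top" or "wrist"; returns a dict with "frame" (384x512x3 uint8, red, green, blue), "camera_matrix" (3x3 intrinsics, pixels), "rvec" (rotation vector, rad) and "tvec" (3), from world to camera coordinates, as OpenCV has them. Camera axes: x right, y down, z forward; pixel columns grow to the right and rows downward; lengths in mm; the calibration is good to about 2 mm. A picture is of the moment at which its call begins. There is no depth.
- arm.hand_in(): hands the job in; it is judged then, once.
The state is a dict: "t": time; "qpos": joint angles; "qd": joint speeds; "joint_torque": joint torques, N m; "position": TCP position; "ee_rot": TCP orientation; "ft_force": force on the tool from outside, world axes, zero at the start; "ft_torque": the same for the moment, N m; "width": finger opening in mm; "gripper_force": force on a finger pad.
Only numpy, scipy, OpenCV 4.12 (cv2) and the standard library are available. Lean on these libraries where they do the work, as an engineer would, in place of code of your own. Each camera call takes 0.05 s, during which the arm holds its last target. There are 200 camera calls.

## Task

A hard crumb is lying in the grease groove of the griddle. Take the groove scraper from its stand, put its tip down in the groove at the closed end, and draw it slowly (no more than about 5 cm a second) along the whole groove and round the bend without lifting it out, pushing the crumb ahead of the tip until it drops off the spout into the drip tray. Then hang the scraper back in its stand, upright and let go, and leave the jars and the mug alone.

Things in the scene. Friction and masses are not known exactly. Their poses are not given: they have to be found in the camera images.
- griddle: Bare steel griddle fixed on the range, 200 (its x) by 220 mm (its y), 36 mm high, low ribs, wire handle at +x. Origin: centre of its underside, z up. An L-shaped groove 20 mm wide, 12 mm deep (floor at z = 24 mm), walled on both sides, runs in griddle mm: from the end wall at (80, -80) along -x to (-38, -80), a quarter bend of radius 32 about (-38, -48) to (-70, -48), along +y to the spout edge (-70, 122).
- groove_start (a point): Point on the groove floor, on its centre line, 12 mm from the closed end wall: griddle (68, -80, 24) mm. Axes as the griddle's.
- groove_bend (a point): Point on the groove floor on the centre line, half-way round the bend: griddle (-61, -71, 24) mm. Axes as the griddle's.
- groove_end (a point): Point on the floor at the outer edge of the spout, where the groove ends and the crumb drops off: griddle (-70, 122, 24) mm. Axes as the griddle's.
- tray_floor (a point): Centre of the inner floor of the open steel drip tray fixed below and beyond the spout: griddle (-70, 148, 4) mm. Outside 70 x 70 mm, inside 64 x 64 mm, rim 16 mm above the range. Axes as the griddle's.
- crumb: Hard greasy brown crumb that slides easily, a loose flat round button 17 mm across, 9 mm high, 10 g, in the first straight of the groove, 44 to 87 mm from the end wall. Origin: centre of its underside. A tip running behind it, within 6 mm of the floor, pushes it along; it drops when its middle passes the spout edge (tip about 13 mm short of it). Going up to 10 mm past makes sure.
- scraper_grip (a point): Centre of the wooden handle of the loose groove scraper (65 to 120 g), which stands upright in its stand. Handle: upright square block 24 x 24 mm, 60 mm high. Below it a round steel guard 52 mm across, underside 55 mm above the tip, and a polished, slippery steel stem 8 mm across with a 10 mm thick, flat-ended tip. z up along the tool, x and y square to the handle's faces.
- scraper_tip (a point): The lower end of the scraper's stem, on the handle's axis, 92 mm below scraper_grip. Same axes. In the stand it is 7 mm above the range top.
- stand: Fixed steel stand: foot 68 mm across, upright tube 48 mm outside and 32 mm inside, rim 62 mm above the range. Origin: centre of its underside. The scraper's stem hangs in the tube with the guard resting on the rim; any place in the tube will do.
- stand_rim (a point): Centre of the stand's open top, 62 mm above the range.
- short_jar: Short white-capped spice jar, 40 mm across, 71 mm high, bystander behind the stand; origin: centre of its underside.
- slim_jar: Slim white-capped spice jar, 34 mm across, 89 mm high, bystander; origin: centre of its underside.
- mug: White mug, 82 mm across, 94 mm high, bystander beyond the griddle on the left; origin: underside.
Not all that is in view belongs to the job. What is shaped like the part that bears scraper_grip but green or yellow is not meant.

How it is judged (in metres and radians):
On the way, in this order (a step that is already met when the one before it is completed fails the run):
1. the scraper's tip is down in the groove at the closed end, behind the crumb, which has not been moved yet (horizontal distance between scraper_tip and groove_start below 0.013 m and z of scraper_tip in the frame of griddle below 0.032 m and distance of crumb from where it was at the start of the episode below 0.01 m), for 0.1 s.
2. the tip, still down in the groove, is in the bend (horizontal distance between scraper_tip and groove_bend below 0.012 m and z of scraper_tip in the frame of griddle below 0.032 m), for 0.02 s.
3. the tip has followed the groove to the spout (within 30 mm of its edge) and the crumb has dropped into the drip tray (horizontal distance between scraper_tip and groove_end below 0.03 m and x of crumb in the frame of griddle between -0.103 and -0.037 m and y of crumb in the frame of griddle between 0.114 and 0.182 m and z of crumb in the frame of griddle below 0.017 m), for 0.1 s.
At the end, for the whole second after the job is handed in: The crumb lies at rest in the drip tray; the scraper hangs at rest in its stand, within 7 degrees of upright, its guard on the rim (tip 3 to 12 mm above the foot's underside, within 15 mm of the tube's axis); the two jars and the mug are within 20 mm of where they stood (x of crumb in the frame of griddle between -0.103 and -0.037 m and y of crumb in the frame of griddle between 0.114 and 0.182 m and z of crumb in the frame of griddle below 0.017 m and horizontal distance between scraper_tip and stand_rim below 0.015 m and z of scraper_tip in the frame of stand between 0.003 and 0.012 m and angle between scraper_tip's own z axis and vertical below 0.12 rad and linear speed of each of crumb, scraper below 0.02 m/s and distance of each of short_jar, slim_jar, mug from where it was at the start of the episode below 0.02 m); the robot touches nothing.
It fails at once if the tip is out of the groove (above the land) while the crumb is under way, that is, pushed more than 20 mm and not yet dropped off the spout (distance of crumb from where it was at the start of the episode above 0.02 m and z of crumb in the frame of griddle above 0.02 m and z of scraper_tip in the frame of griddle above 0.037 m).
It fails at once if the scraper moves faster than 0.15 m/s in the groove while the crumb is being pushed along (linear speed of scraper above 0.15 m/s and distance of crumb from where it was at the start of the episode above 0.005 m and z of crumb in the frame of griddle above 0.02 m and z of scraper_tip in the frame of griddle below 0.033 m and x of scraper_tip in the frame of griddle between -0.09 and 0.09 m and y of scraper_tip in the frame of griddle between -0.1 and 0.105 m).
It fails at once if the fingers push the crumb (contact force between the fingers and crumb above 0.5 N).
It fails at once if a jar or the mug is pushed more than 30 mm or tipped (distance of any of short_jar, slim_jar, mug from where it was at the start of the episode above 0.03 m or angle between any of short_jar, slim_jar, mug's own z axis and vertical above 0.4 rad).
It also fails if it takes over 64 s, if anything falls off the work surface, if the arm or the gripper's body presses on something with over 40 N, if the wrist force passes 120 N, or if a joint passes its speed limit or range.

## Working session

There is one attempt and no reset: what is moved stays moved. The work goes in short steps, Python scripts to look and compute and a tool call to move; the robot and the scene stay as the last step left them, time stands still between calls to the robot, and variables do not carry over. Pictures are saved under pics/ and viewed, at most 10 in all, crops included, and the job is handed in when it is done.

Besides the shell and the picture viewer there is one more tool, called after "Request:" by a JSON object that holds its "method" and its "body". arm_command: Moves the arm, as the interface text tells. Shift numbers are shares of 60 mm and turn numbers shares of 4 degrees, none past 1 either way. Its arguments: {"type":"object","properties":{"increments":{"type":"array","items":{"type":"object","properties":{"rx":{"type":"number","minimum":-1,"maximum":1},"ry":{"type":"number","minimum":-1,"maximum":1},"rz":{"type":"number","minimum":-1,"maximum":1},"tx":{"type":"number","minimum":-1,"maximum":1},"ty":{"type":"number","minimum":-1,"maximum":1},"tz":{"type":"number","minimum":-1,"maximum":1},"hand":{"type":"number"}}}},"grip_force":{"type":"number"}},"required":["increments"]}

```bash
mkdir -p pics; cat > h.py <<'E'
import numpy as np, cv2
from workcell import arm
def get(n):
    d=arm.get_image(n); d['R']=cv2.Rodrigues(np.array(d['rvec'],float))[0]; d['t']=np.array(d['tvec'],float).ravel(); d['K']=np.array(d['camera_matrix'],float); return d
def ray(d,u,v):
    c=-d['R'].T@d['t']; r=d['R'].T@np.linalg.inv(d['K'])@np.array([u,v,1.]); return c,r/np.linalg.norm(r)
def onz(d,u,v,z):
    c,r=ray(d,u,v); return c+r*(z-c[2])/r[2]
def proj(d,p):
    q=d['K']@(d['R']@np.array(p,float)+d['t']); return q[:2]/q[2]
E
python3 - <<'E'
from h import *
ims=[]
for n in ['top','side','wrist']:
    d=get(n); np.savez('pics/%s0.npz'%n,**{k:d[k] for k in ['frame','R','t','K']})
    cv2.imwrite('pics/%s0.png'%n,cv2.resize(d['frame'][:,:,::-1],(800,600),interpolation=cv2.INTER_CUBIC)); print(n,-d['R'].T@d['t'],d['K'][0,0])
E
```

```text
top [ 483.23913972  100.37711599 1205.23066414] 408.8344900905469
side [ 421.26992918 -592.13465065  679.21937328] 358.43244316923773
wrist [ 303.4074626  -550.11272548  373.65287275] 272.08161778943673
```

View pics/top0.png

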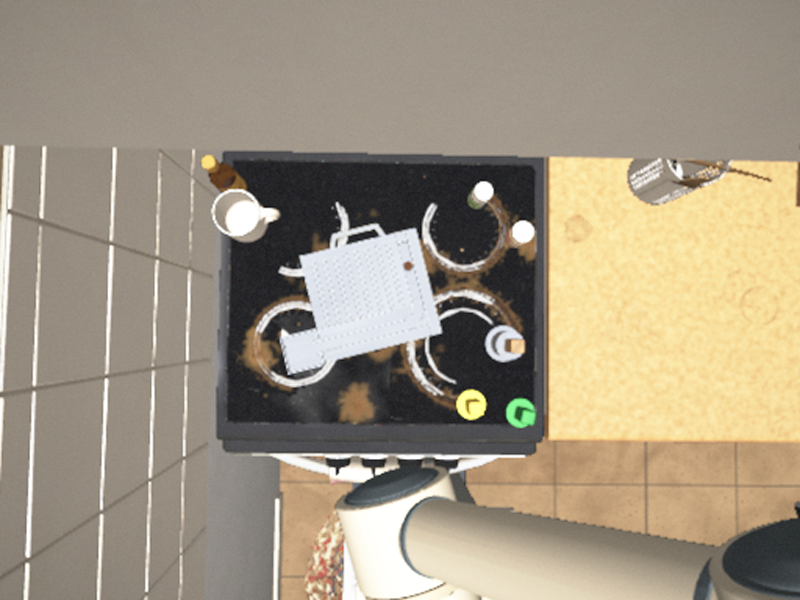

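View pics/side0.png

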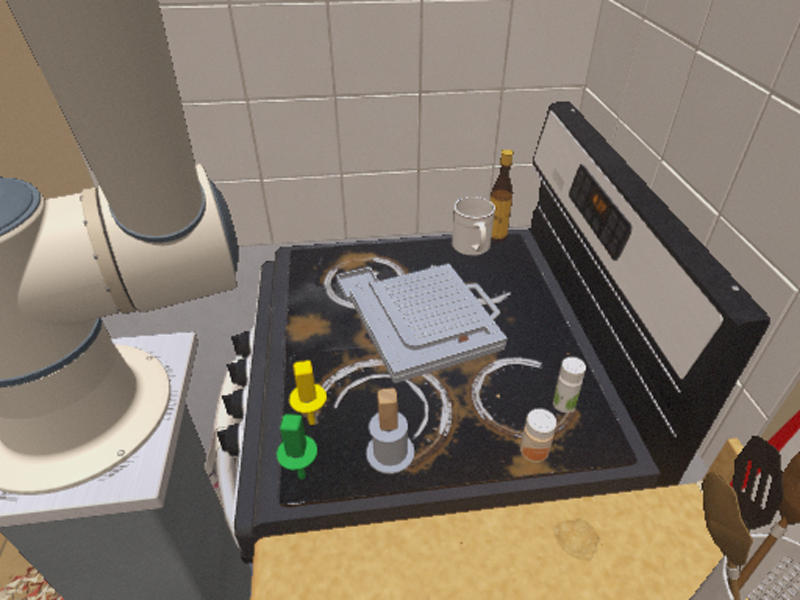

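Top view: wood-handled scraper in its stand at (514,346), griddle centred near (370,295), crumb at (408,266), jars at (484,191) and (522,231). Three candidates share the shape: yellow at (471,404), green at (520,412) and tan wood at (514,346). The tan one fits because it is wooden and stands in the steel stand. I'll confirm it in an enlarged crop.

```bash
cat > m.py <<'E'
from h import *
T=dict(np.load('pics/top0.npz')); S=dict(np.load('pics/side0.npz'))
def hsv(d): return cv2.cvtColor(d['frame'],cv2.COLOR_RGB2HSV)
def comp(m):
    n,l,s,c=cv2.connectedComponentsWithStats(m.astype(np.uint8)); i=1+np.argmax(s[1:,4]); return l==i,s[i],c[i]
E
python3 - <<'E'
from m import *
f=T['frame']; a=f[130:250,170:300]; b=f[200:260,290:350]
s=S['frame'][235:310,220:280]; g=S['frame'][160:250,210:340]
R=lambda x,w,h:cv2.resize(x,(w,h),interpolation=cv2.INTER_CUBIC)
cv2.imwrite('pics/crop.png',np.vstack([np.hstack([R(a,325,300),R(b,300,300)]),np.hstack([R(g,385,300),R(s,240,300)])])[:,:,::-1])
h=hsv(T); print('handle px',h[221,329],h[219,327],'griddle',h[190,230],h[220,185],h[210,270], 'stand',h[220,320],'crumb',h[170,261])
x,y=np.meshgrid(range(512),range(384))
roi=(x>172)&(x<290)&(y>130)&(y<250)
m=roi&(f.min(2)>110)
m=cv2.morphologyEx(m.astype(np.uint8),cv2.MORPH_OPEN,np.ones((9,9)))
m,s,c=comp(m)
cn=max(cv2.findContours(m.astype(np.uint8),0,2)[0],key=cv2.contourArea)
print(s,cv2.approxPolyDP(cn,4,True).reshape(-1,2).tolist())
for p in cv2.approxPolyDP(cn,4,True).reshape(-1,2): print(p,onz(T,*p,36).round(1))
m=(x>310)&(x<345)&(y>205)&(y<235)&(h[...,0]<22)&(h[...,1]>60)&(f[...,0]>90)
m,s,c=comp(m);print('handle',s,c); print(onz(T,*c,120)); 
for r in range(s[1]-1,s[1]+s[3]+1): print(f[r,s[0]-1:s[0]+s[2]+1,0])
m=(x>255)&(x<268)&(y>162)&(y<178)&(h[...,1]>80); m,s,c=comp(m); print('crumb',s,c,onz(T,*c,31))
E
```

```text
handle px [ 19  83 243] [ 17 104 230] griddle [110  13 238] [109  12 239] [108  13 239] stand [110  13 239] crumb [ 11 131 134]
[ 180  147  102   91 6110] [[266, 147], [193, 163], [202, 209], [180, 214], [184, 237], [281, 213], [272, 169], [258, 171], [269, 167]]
[266 147] [668.4  33.9  36. ]
[193 163] [618.7 242.6  36. ]
[202 209] [487.5 214.3  36. ]
[180 214] [472.4 276.4  36. ]
[184 237] [407.5 263.7  36. ]
[281 213] [479.1 -11.3  36. ]
[272 169] [605.1  15.9  36. ]
[258 171] [598.7  56.1  36. ]
[269 167] [610.7  24.6  36. ]
handle [324 217  12  10 105] [329.72380952 220.97142857]
[ 459.91230908 -133.51703806  120.        ]
[216 200 198 199 194 197 202 196 204 207 209 143  49  42]
[178 143 133 132 178 207 208 208 215 212 203 196 132  35]
[156 121 123 119 224 243 243 242 242 236 232 238 183  62]
[154 119 121 124 230 245 242 244 241 234 234 237 189  80]
[148 116 120 126 230 245 242 242 236 233 237 238 192  78]
[143 119 122 127 225 243 243 236 234 236 238 244 199  81]
[145 121 122 126 218 243 238 233 237 238 242 248 202  79]
[142 122 122 130 221 240 234 235 238 241 247 249 204  77]
[166 130 124 127 222 236 236 236 239 245 249 249 201  73]
[206 186 176 171 208 220 225 230 234 240 242 232 158  58]
[225 226 223 219 210 203 218 223 226 226 205 138  71  37]
[225 226 227 226 226 225 226 226 226 213 142  52  40  38]
crumb [259 168   5   5  17] [260.76470588 169.76470588] [602.8533482   47.94815604  31.        ]
```

View pics/crop.png

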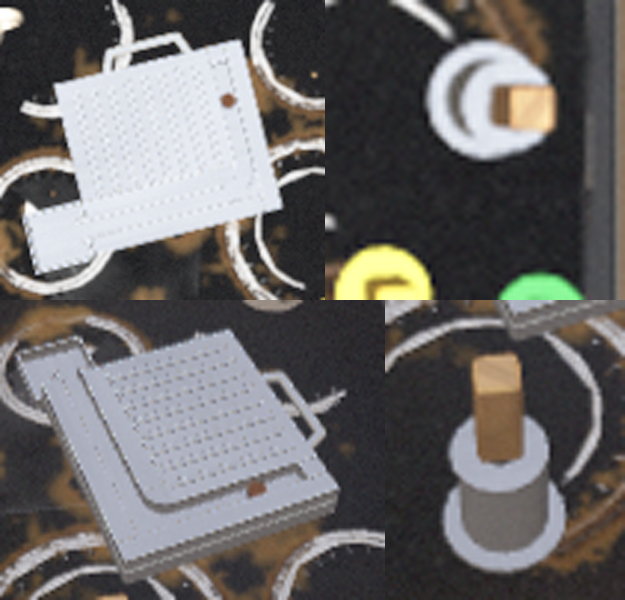

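```bash
python3 - <<'E'
from m import *
from scipy.spatial.transform import Rotation as Ro
s=arm.read_state(); print(s['t'],s['position'],Ro.from_quat(s['ee_rot']).as_matrix().round(3).tolist(),s['width'])
print('handle top',onz(T,331.3,221.2,129))
# side view top face of handle: brighter tan
f=S['frame'];h=hsv(S)
x,y=np.meshgrid(range(512),range(384))
m=(x>235)&(x<262)&(y>245)&(y<280)&(h[...,0]<22)&(h[...,1]>60)
mm,st,c=comp(m); print(st,c)
t=mm&(f[...,0]>185); t,st,c=comp(t); print('topface',st,c,onz(S,*c,129))
# stand rings in top: light mask
h=hsv(T); m=(x>305)&(x<340)&(y>200)&(y<235)&(T['frame'].min(2)>100)&(h[...,1]<40); m,st,c=comp(m); print('stand',st,c,onz(T,st[0]+0,c[1],3))
# griddle edges by line fits, top face
E2=[]
m=((T['frame'].min(2)>150)&(x>172)&(x<290)&(y>130)&(y<250)).astype(np.uint8)
cn=max(cv2.findContours(m,0,cv2.CHAIN_APPROX_NONE)[0],key=cv2.contourArea).reshape(-1,2).astype(float)
def ln(a,b):
    a=np.array(a,float);b=np.array(b,float);d=(b-a)/np.linalg.norm(b-a);w=cn-a;s=w@d;o=w@np.array([-d[1],d[0]])
    k=(s>8)&(s<np.linalg.norm(b-a)-8)&(abs(o)<3)
    P=np.array([onz(T,u,v,36)[:2] for u,v in cn[k]]);v=cv2.fitLine(P.astype(np.float32),cv2.DIST_HUBER,0,.01,.01).ravel();return v,k.sum()
for a,b,n in [((266,147),(193,163),'+x'),((266,147),(281,213),'-y'),((193,163),(202,209),'+y'),((250,221),(281,213),'-x')]:
    v,k=ln(a,b); ang=np.degrees(np.arctan2(v[1],v[0])); print(n,v.round(3),k,ang)
for n,p in [('s',(482,192)),('l',(522,231)),('mug',(240,217))]: print(n,onz(T,p[0]*.64,p[1]*.64,80))
E
```

```text
0.15 [ 241.44759851 -576.19192295  230.8351945 ] [[0.922, 0.387, -0.0], [0.387, -0.922, 0.001], [0.0, -0.001, -1.0]] 85.43438546171414
handle top [ 459.55700319 -135.76386303  129.        ]
[238 247  17  28 336] [247.34821429 260.10416667]
topface [242 249  12   9  76] [247.15789474 253.18421053] [ 457.29107778 -135.17739457  129.        ]
stand [310 208  25  24 358] [320.72346369 219.31005587] [ 461.53550139 -100.29421332    3.        ]
+x [ 2.50000e-01 -9.68000e-01  6.46014e+02  1.37732e+02] 26 -75.49721
-y [9.66000e-01 2.58000e-01 5.79406e+02 1.08810e+01] 48 14.978276
+y [9.71000e-01 2.37000e-01 5.48661e+02 2.29747e+02] 28 13.725817
-x [ 2.1000e-01 -9.7800e-01  4.6591e+02  3.1455e+01] 22 -77.86768
s [731.26665266 -81.42428006  80.        ]
l [ 662.45268096 -153.48702299   80.        ]
mug [678.52945481 346.75122427  80.        ]
```

Confirmed: the wooden handle in the stand is the target, at (458,-135). Checks against the given sizes: the griddle measures 200.7 x 219.7 mm with yaw about 14.2° and centre (548,116). The crumb is at griddle (36,-80). Next I go above the scraper.

Request:
{"method": "arm_command", "body": {"increments": [{"tx":0.33,"ty":0.86,"hand":1},{"tx":0.33,"ty":0.86},{"tx":0.33,"ty":0.86},{"tx":0.33,"ty":0.86},{"tx":0.33,"ty":0.86},{"tx":0.33,"ty":0.86},{"tx":0.33,"ty":0.86},{"tx":0.33,"ty":0.86}], "grip_force": 60}}

```text
invalid input
```

```bash
python3 - <<'E'
from m import *
d=get('wrist'); s=arm.read_state(); print(s['t'],s['position'],s['qpos']); np.savez('pics/w1.npz',**{k:d[k] for k in ['frame','R','t','K']})
print(proj(d,[458.5,-135.5,129]),-d['R'].T@d['t'])
cv2.imwrite('pics/w1.png',cv2.resize(d['frame'][:,:,::-1],(800,600),interpolation=cv2.INTER_CUBIC))
E
```

```text
0.2 [ 241.50526183 -576.22156442  230.90972616] [-1.26947081e+00  4.93984891e-01  1.34587685e+00  2.88916449e-05
  1.30250240e+00 -9.54577265e-02]
[-308.57644885 -434.60616125] [ 303.41633918 -550.14131792  373.73038796]
```

View pics/w1.png

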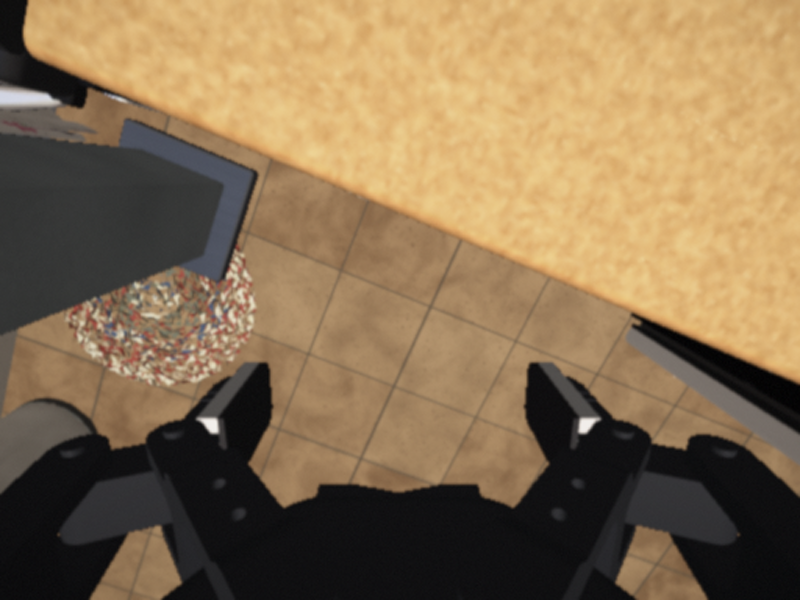

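The picture shows only the counter and floor, because the move was refused and the arm is still at the start. I'll retry with every key given in each row.

Request:
{"method": "arm_command", "body": {"increments": [{"rx":0,"ry":0,"rz":0,"tx":0.33,"ty":0.86,"tz":0,"hand":1},{"rx":0,"ry":0,"rz":0,"tx":0.33,"ty":0.86,"tz":0,"hand":1},{"rx":0,"ry":0,"rz":0,"tx":0.33,"ty":0.86,"tz":0,"hand":1},{"rx":0,"ry":0,"rz":0,"tx":0.33,"ty":0.86,"tz":0,"hand":1},{"rx":0,"ry":0,"rz":0,"tx":0.33,"ty":0.86,"tz":0,"hand":1},{"rx":0,"ry":0,"rz":0,"tx":0.33,"ty":0.86,"tz":0,"hand":1},{"rx":0,"ry":0,"rz":0,"tx":0.33,"ty":0.86,"tz":0,"hand":1},{"rx":0,"ry":0,"rz":0,"tx":0.33,"ty":0.86,"tz":0,"hand":1}], "grip_force": 60}}

```text
t: 1.2
position: [400.3, -162.0, 231.4]
ee_rot: [0.98, 0.197, 0.0, 0.0]
ft_force: [2.1, -0.1, -0.3]
width: 85.7
gripper_force: 0.0
```

```bash
python3 - <<'E'
from m import *
d=get('wrist'); s=arm.read_state(); print(s['t'],s['position']); np.savez('pics/w2.npz',**{k:d[k] for k in ['frame','R','t','K']})
print(proj(d,[458.5,-135.5,129])/.64,-d['R'].T@d['t'])
f=d['frame'];h=hsv(d); m=(h[...,0]<22)&(h[...,1]>60)&(f[...,0]>200)
u,v=proj(d,[458.5,-135.5,129]); x,y=np.meshgrid(range(512),range(384)); m&=(abs(x-u)<50)&(abs(y-v)<50)
m,st,c=comp(m); cn=max(cv2.findContours(m.astype(np.uint8),0,2)[0],key=cv2.contourArea)
r=cv2.minAreaRect(cn); print(st,c,r); B=np.array([onz(d,*p,129)[:2] for p in cv2.boxPoints(r)]); print(B.round(1),B.mean(0)); e=B[1]-B[0];print(np.linalg.norm(e),np.linalg.norm(B[2]-B[1]),np.degrees(np.arctan2(e[1],e[0])))
cv2.imwrite('pics/w2.png',cv2.resize(d['frame'][:,:,::-1],(800,600),interpolation=cv2.INTER_CUBIC))
E
```

```text
1.25 [ 401.33291084 -156.79883697  231.29894419]
[394.61564813 184.7530827 ] [ 462.196756   -135.82553218  374.30545456]
[237 102  31  32 665] [251.6        116.92330827] ((251.48277282714844, 117.20689392089844), (26.261289596557617, 26.786516189575195), 23.198591232299805)
[[ 447.5 -122.6]
 [ 470.1 -123.4]
 [ 470.3 -145.9]
 [ 447.4 -145.6]] [ 458.81481558 -134.35594324]
22.62239901414289 22.492713566004095 -2.0403104584778067
```

View pics/w2.png

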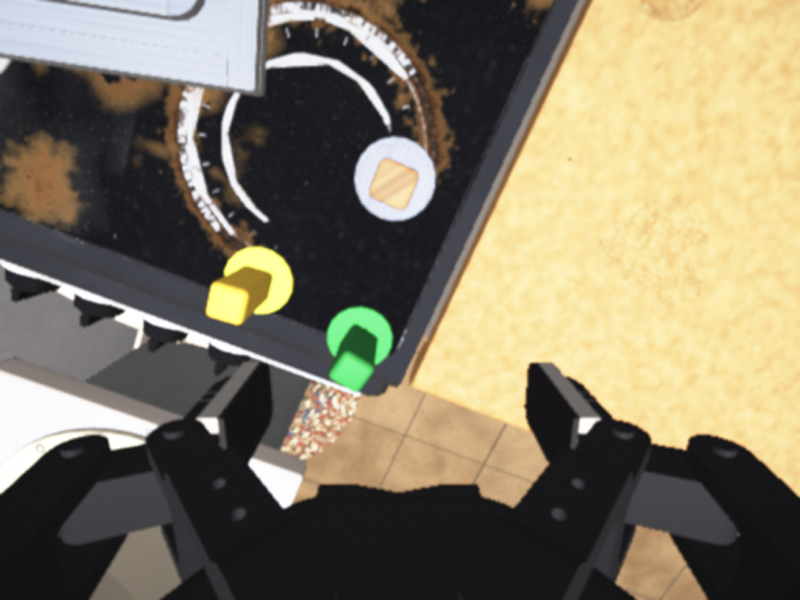

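The wrist view shows the wooden handle square at (395,183) with the guard around it. The yellow and green decoys are at (235,300) and (352,365). The handle is at (458.7,-134.6), yaw about -1°, so I turn the tool square to it and centre above it.

Request:
{"method": "arm_command", "body": {"increments": [{"rx":0,"ry":0,"rz":-0.97,"tx":0.164,"ty":0.08,"tz":0,"hand":1},{"rx":0,"ry":0,"rz":-0.97,"tx":0.164,"ty":0.08,"tz":0,"hand":1},{"rx":0,"ry":0,"rz":-0.97,"tx":0.164,"ty":0.08,"tz":0,"hand":1},{"rx":0,"ry":0,"rz":-0.97,"tx":0.164,"ty":0.08,"tz":0,"hand":1},{"rx":0,"ry":0,"rz":-0.97,"tx":0.164,"ty":0.08,"tz":0,"hand":1},{"rx":0,"ry":0,"rz":-0.97,"tx":0.164,"ty":0.08,"tz":0,"hand":1},{"rx":0,"ry":0,"rz":0,"tx":0,"ty":0,"tz":0,"hand":1},{"rx":0,"ry":0,"rz":0,"tx":0,"ty":0,"tz":0,"hand":1}]}}

```text
t: 2.25
position: [458.6, -134.9, 231.2]
ee_rot: [1.0, -0.004, -0.0, -0.0]
ft_force: [-0.5, -0.8, -0.0]
width: 84.9
gripper_force: 0.0
```

Request:
{"method": "arm_command", "body": {"increments": [{"rx":0,"ry":0,"rz":0,"tx":0,"ty":0,"tz":-0.7,"hand":1},{"rx":0,"ry":0,"rz":0,"tx":0,"ty":0,"tz":-0.7,"hand":1},{"rx":0,"ry":0,"rz":0,"tx":0,"ty":0,"tz":-0.6,"hand":1},{"rx":0,"ry":0,"rz":0,"tx":0,"ty":0,"tz":-0.35,"hand":1},{"rx":0,"ry":0,"rz":0,"tx":0,"ty":0,"tz":-0.16,"hand":1},{"rx":0,"ry":0,"rz":0,"tx":0,"ty":0,"tz":0,"hand":-1},{"rx":0,"ry":0,"rz":0,"tx":0,"ty":0,"tz":0,"hand":-1},{"rx":0,"ry":0,"rz":0,"tx":0,"ty":0,"tz":0,"hand":-1}], "grip_force": 80}}

```text
t: 3.25
position: [459.4, -135.0, 81.4]
ee_rot: [1.0, -0.005, 0.001, 0.0]
ft_force: [0.3, 0.4, -0.1]
width: 32.1
gripper_force: 0.0
```

Request:
{"method": "arm_command", "body": {"increments": [{"rx":0,"ry":0,"rz":0,"tx":0,"ty":0,"tz":0,"hand":-1},{"rx":0,"ry":0,"rz":0,"tx":0,"ty":0,"tz":0,"hand":-1},{"rx":0,"ry":0,"rz":0,"tx":0,"ty":0,"tz":0,"hand":-1},{"rx":0,"ry":0,"rz":0,"tx":0,"ty":0,"tz":0,"hand":-1}]}}

```text
t: 3.75
position: [459.3, -135.0, 81.4]
ee_rot: [1.0, -0.005, 0.001, 0.0]
ft_force: [-1.6, 0.3, 10.6]
width: 23.1
gripper_force: 78.2
```

Request:
{"method": "arm_command", "body": {"increments": [{"rx":0,"ry":0,"rz":0,"tx":0,"ty":0,"tz":0.15,"hand":-1},{"rx":0,"ry":0,"rz":0,"tx":0,"ty":0,"tz":0.35,"hand":-1},{"rx":0,"ry":0,"rz":0,"tx":0,"ty":0,"tz":0.5,"hand":-1},{"rx":0,"ry":0,"rz":0,"tx":0,"ty":0,"tz":0.4,"hand":-1},{"rx":0,"ry":0,"rz":0,"tx":0,"ty":0,"tz":0.1,"hand":-1},{"rx":0,"ry":0,"rz":0,"tx":0,"ty":0,"tz":0,"hand":-1}]}}

```text
t: 4.5
position: [459.0, -134.8, 170.7]
ee_rot: [1.0, -0.005, 0.0, 0.0]
ft_force: [0.3, -1.0, -0.8]
width: 23.3
gripper_force: 78.3
```

```bash
python3 - <<'E'
from m import *
ims=[]
for n in ['side','wrist']:
    d=get(n); np.savez('pics/%s3.npz'%n,**{k:d[k] for k in ['frame','R','t','K']})
    ims.append(d)
s=arm.read_state(); p=s['position']; print(s['t'],p,s['width'],s['ft_force'])
print('tip exp side',proj(ims[0],[458.7,-135,p[2]-74.4]))
a=cv2.resize(ims[0]['frame'][200:310,200:310],(400,400),interpolation=cv2.INTER_CUBIC); b=cv2.resize(ims[1]['frame'],(400,300)); b=np.vstack([b,np.zeros((100,400,3),np.uint8)])
cv2.imwrite('pics/c3.png',np.hstack([a,b])[:,:,::-1])
E
```

```text
4.6 [ 458.52271173 -134.64999804  169.90817095] 23.01245104830934 [ 0.43184788  0.34845493 -0.78350723]
tip exp side [248.17956066 263.7829315 ]
```

View pics/c3.png

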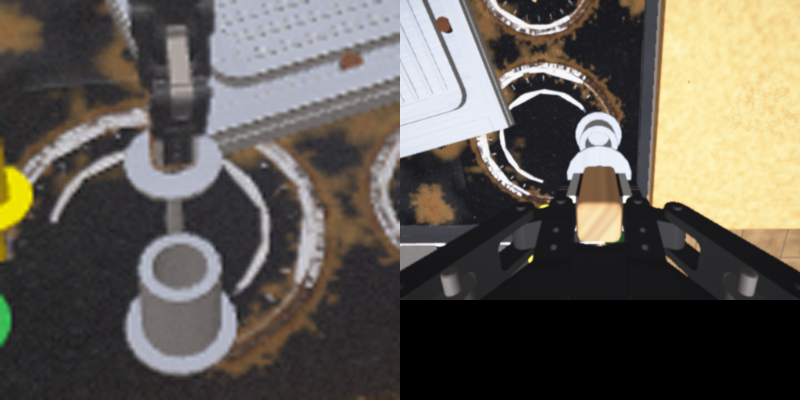

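The crop shows the scraper lifted clear of the stand, its tip at about (173,235), matching the expected projection. The wrist view shows the crumb at (444,25) and a griddle corner at (512,125), so I use it to refine the griddle.

```bash
python3 - <<'E'
from m import *
d=dict(np.load('pics/wrist3.npz')); f=d['frame'];h=hsv(d); x,y=np.meshgrid(range(512),range(384))
yaw=np.radians(14.2);u=np.array([np.cos(yaw),np.sin(yaw)]);n=np.array([-u[1],u[0]]);c0=np.array([547.9,116.3])
g=lambda p:np.array([(p[:2]-c0)@u,(p[:2]-c0)@n]).round(1)
m=(x<85)&(x>30)&(y<60)&(h[...,1]>90)&(h[...,0]<20); m,st,c=comp(m); p=onz(d,*c,31); print('crumb wrist',st,c,p,g(p))
m=(x>257-15-257)&(x<165)&(y<190)&(f.min(2)>150); m,st,_=comp(m)
cn=max(cv2.findContours(m.astype(np.uint8),0,cv2.CHAIN_APPROX_NONE)[0],key=cv2.contourArea).reshape(-1,2)
P=np.array([onz(d,a,b,36)[:2] for a,b in cn]); G=np.array([g(p) for p in P])
k=(abs(G[:,1]+110)<10)&(G[:,0]>-90)&(G[:,0]<80)&(cn[:,1]>3);print('-y edge',k.sum(),np.polyfit(G[k,0],G[k,1],1))
k=(abs(G[:,0]+100)<10)&(G[:,1]>-100)&(G[:,1]<50)&(cn[:,0]>3);print('-x edge',k.sum(),np.polyfit(G[k,1],G[k,0],1))
# crumb in side
S3=dict(np.load('pics/side3.npz'));h=hsv(S); m=(x>285)&(x<310)&(y>205)&(y<225)&(h[...,1]>90)&(h[...,0]<20)
m,st,c=comp(m);p=onz(S,*c,30);print('side crumb',st,c,g(p))
w=lambda a,b:(c0+a*u+b*n).round(1)
for q in [(68,-80),(66,-80),(-38,-80),(-61,-71),(-70,-48),(-70,122)]: print(q,w(*q))
E
```

```text
crumb wrist [ 46  22  20  19 270] [55.28148148 31.55925926] [601.54654989  48.97967039  31.        ] [ 35.5 -78.4]
-y edge 151 [ 1.14955305e-02 -1.09317592e+02]
-x edge 140 [ 7.22567837e-02 -9.68017898e+01]
side crumb [294 215   5   3  14] [295.85714286 215.92857143] [ 36.3 -74. ]
(68, -80) [633.4  55.4]
(66, -80) [631.5  54.9]
(-38, -80) [530.7  29.4]
(-61, -71) [506.2  32.5]
(-70, -48) [491.8  52.6]
(-70, 122) [450.1 217.4]
```

Request:
{"method": "arm_command", "body": {"increments": [{"rx":0,"ry":0,"rz":0,"tx":0.25,"ty":0.27,"tz":0,"hand":-1},{"rx":0,"ry":0,"rz":0,"tx":0.55,"ty":0.6,"tz":0,"hand":-1},{"rx":0,"ry":0,"rz":0,"tx":0.6,"ty":0.66,"tz":0,"hand":-1},{"rx":0,"ry":0,"rz":0,"tx":0.6,"ty":0.66,"tz":0,"hand":-1},{"rx":0,"ry":0,"rz":0,"tx":0.5,"ty":0.55,"tz":0,"hand":-1},{"rx":0,"ry":0,"rz":0,"tx":0.3,"ty":0.33,"tz":0,"hand":-1},{"rx":0,"ry":0,"rz":0,"tx":0.1,"ty":0.105,"tz":0,"hand":-1},{"rx":0,"ry":0,"rz":0,"tx":0,"ty":0,"tz":-0.3,"hand":-1}]}}

```text
t: 5.6
position: [633.5, 55.7, 152.5]
ee_rot: [1.0, -0.005, 0.0, 0.0]
ft_force: [0.2, -0.1, -1.2]
width: 23.4
gripper_force: 78.5
```

Request:
{"method": "arm_command", "body": {"increments": [{"rx":0,"ry":0,"rz":0,"tx":0,"ty":0,"tz":-0.3,"hand":-1},{"rx":0,"ry":0,"rz":0,"tx":0,"ty":0,"tz":-0.25,"hand":-1},{"rx":0,"ry":0,"rz":0,"tx":0,"ty":0,"tz":0,"hand":-1},{"rx":0,"ry":0,"rz":0,"tx":0,"ty":0,"tz":0,"hand":-1}]}}

```text
t: 6.1
position: [633.2, 55.5, 120.0]
ee_rot: [1.0, -0.005, 0.0, -0.0]
ft_force: [0.3, -0.1, 0.5]
width: 23.0
gripper_force: 78.5
```

```bash
python3 - <<'E'
from m import *
d=get('side'); np.savez('pics/side4.npz',**{k:d[k] for k in ['frame','R','t','K']})
s=arm.read_state(); p=s['position']; print(s['t'],p,s['ft_force'])
yaw=np.radians(14.5);u=np.array([np.cos(yaw),np.sin(yaw)]);n=np.array([-u[1],u[0]]);c0=np.array([547.8,116.1])
w=lambda a,b,z:[*(c0+a*u+b*n),z]
f=np.ascontiguousarray(d['frame']); x0,y0=220,150; cr=cv2.resize(f[y0:y0+100,x0:x0+130],(780,600),interpolation=cv2.INTER_CUBIC)
P=lambda q:tuple(int(v) for v in ((proj(d,q)-[x0,y0]+.5)*6))
print('tip',P([p[0],p[1],p[2]-74.4]),'start',P(w(68,-80,24)),'wall',[P(w(80,b,36)) for b in(-90,-70)])
for q in [(80,-90),(80,-70),(-38,-70),(-38,-90),(-80,0),(-60,0),(100,-110),(-100,-110),(-100,110)]: cv2.circle(cr,P(w(*q,36)),3,(255,0,0),-1)
cv2.circle(cr,P([p[0],p[1],p[2]-74.4]),3,(0,255,0),-1)
cv2.imwrite('pics/c4.png',cr[:,:,::-1])
E
```

```text
6.15 [633.36391416  55.55101934 120.27714895] [0.13099804 0.65465476 0.02772201]
tip (533, 361) start (529, 398) wall [(567, 386), (545, 356)]
```

View pics/c4.png

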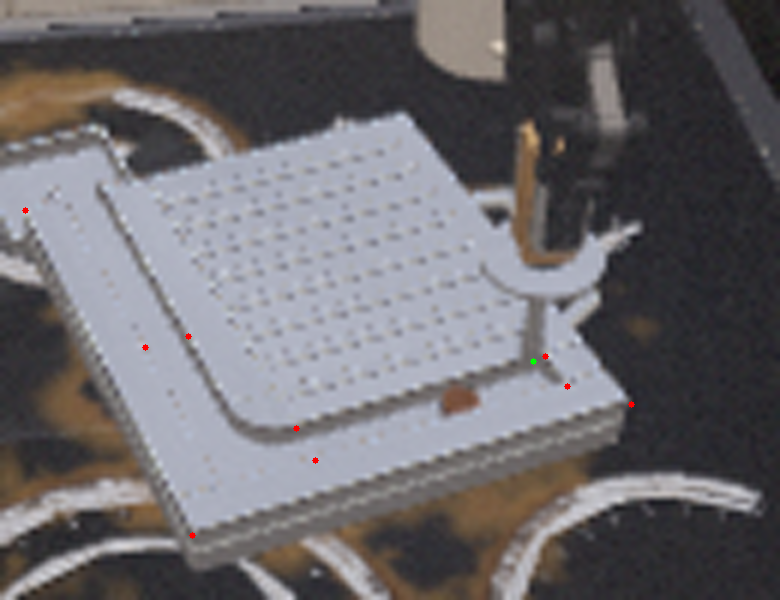

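The crop shows the tip at about (535,365), over the closed end of the groove at (550,372). The predicted griddle points fall on its edges to within about 1 px. The crumb at (460,400) is still in place, so I lower the tip.

Request:
{"method": "arm_command", "body": {"increments": [{"rx":0,"ry":0,"rz":0,"tx":0,"ty":0,"tz":-0.1,"hand":-1},{"rx":0,"ry":0,"rz":0,"tx":0,"ty":0,"tz":-0.1,"hand":-1},{"rx":0,"ry":0,"rz":0,"tx":0,"ty":0,"tz":-0.07,"hand":-1},{"rx":0,"ry":0,"rz":0,"tx":0,"ty":0,"tz":-0.05,"hand":-1},{"rx":0,"ry":0,"rz":0,"tx":0,"ty":0,"tz":0,"hand":-1},{"rx":0,"ry":0,"rz":0,"tx":0,"ty":0,"tz":0,"hand":-1}]}}

```text
t: 6.9
position: [633.1, 55.7, 100.6]
ee_rot: [1.0, -0.005, 0.0, 0.0]
ft_force: [-0.3, 0.1, -0.7]
width: 23.1
gripper_force: 78.5
```

Request:
{"method": "arm_command", "body": {"increments": [{"rx":0,"ry":0,"rz":0,"tx":-0.05,"ty":-0.0125,"tz":0,"hand":-1},{"rx":0,"ry":0,"rz":0,"tx":-0.0968,"ty":-0.025,"tz":0,"hand":-1},{"rx":0,"ry":0,"rz":0,"tx":-0.0968,"ty":-0.025,"tz":0,"hand":-1},{"rx":0,"ry":0,"rz":0,"tx":-0.0968,"ty":-0.025,"tz":0,"hand":-1},{"rx":0,"ry":0,"rz":0,"tx":-0.0968,"ty":-0.025,"tz":0,"hand":-1},{"rx":0,"ry":0,"rz":0,"tx":-0.0968,"ty":-0.025,"tz":0,"hand":-1},{"rx":0,"ry":0,"rz":0,"tx":-0.0968,"ty":-0.025,"tz":0,"hand":-1},{"rx":0,"ry":0,"rz":0,"tx":-0.0968,"ty":-0.025,"tz":0,"hand":-1}]}}

```text
t: 7.9
position: [589.0, 44.3, 100.5]
ee_rot: [1.0, -0.005, 0.0, -0.0]
ft_force: [0.3, 0.2, -1.6]
width: 23.1
gripper_force: 78.5
```

Request:
{"method": "arm_command", "body": {"increments": [{"rx":0,"ry":0,"rz":0,"tx":-0.0975,"ty":-0.025,"tz":0,"hand":-1},{"rx":0,"ry":0,"rz":0,"tx":-0.0975,"ty":-0.025,"tz":0,"hand":-1},{"rx":0,"ry":0,"rz":0,"tx":-0.0975,"ty":-0.025,"tz":0,"hand":-1},{"rx":0,"ry":0,"rz":0,"tx":-0.0975,"ty":-0.025,"tz":0,"hand":-1},{"rx":0,"ry":0,"rz":0,"tx":-0.0975,"ty":-0.025,"tz":0,"hand":-1},{"rx":0,"ry":0,"rz":0,"tx":-0.0975,"ty":-0.025,"tz":0,"hand":-1},{"rx":0,"ry":0,"rz":0,"tx":-0.0975,"ty":-0.025,"tz":0,"hand":-1},{"rx":0,"ry":0,"rz":0,"tx":-0.0975,"ty":-0.025,"tz":0,"hand":-1}]}}

```text
t: 8.9
position: [542.1, 32.3, 100.5]
ee_rot: [1.0, -0.005, -0.0, -0.0]
ft_force: [0.0, -0.1, -1.5]
width: 23.0
gripper_force: 78.5
```

```bash
python3 - <<'E'
from m import *
d=get('side'); s=arm.read_state(); p=s['position']; print(s['t'],p,s['ft_force'])
x0,y0=220,150; cr=cv2.resize(d['frame'][y0:y0+100,x0:x0+130],(780,600),interpolation=cv2.INTER_CUBIC)
cv2.imwrite('pics/c5.png',cr[:,:,::-1])
yaw=np.radians(14.5);u=np.array([np.cos(yaw),np.sin(yaw)]);n=np.array([-u[1],u[0]]);c0=np.array([547.8,116.1])
print('tip g',(p[:2]-c0)@u,(p[:2]-c0)@n)
for a in np.radians([0,15,30,45,60,75,90]):
    g=np.array([-38-32*np.sin(a),-48-32*np.cos(a)]); print((c0+g[0]*u+g[1]*n).round(1))
E
```

```text
8.95 [541.34051208  32.22662868 100.41829803] [-0.75000974  0.62717628 -1.06282048]
tip g -27.253953035540334 -79.58447992374415
[531.   29.1]
[522.7  28.1]
[514.5  29.3]
[506.8  32.5]
[500.2  37.7]
[495.2  44.4]
[492.   52.1]
```

View pics/c5.png

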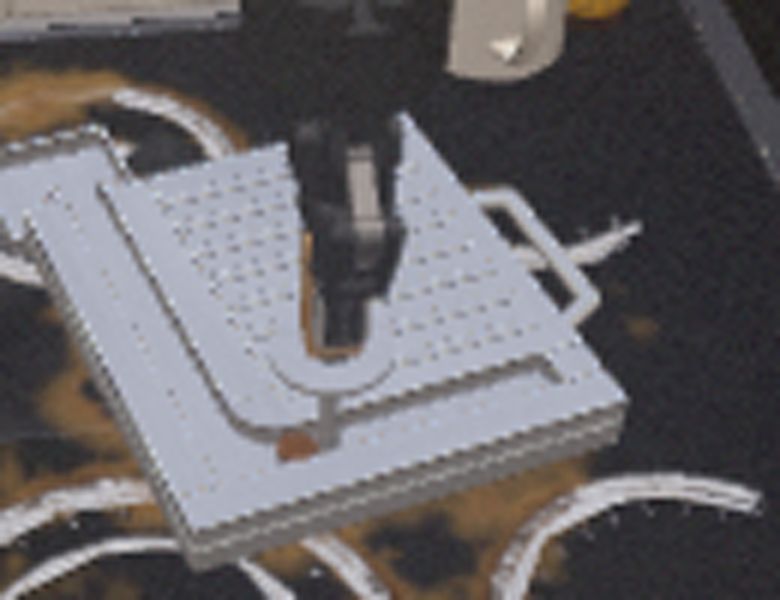

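The crumb at (297,446) is just ahead of the stem at (327,430), with both in the groove. Now I go round the bend.

Request:
{"method": "arm_command", "body": {"increments": [{"rx":0,"ry":0,"rz":0,"tx":-0.095,"ty":-0.026,"tz":0,"hand":-1},{"rx":0,"ry":0,"rz":0,"tx":-0.095,"ty":-0.026,"tz":0,"hand":-1},{"rx":0,"ry":0,"rz":0,"tx":-0.069,"ty":-0.012,"tz":0,"hand":-1},{"rx":0,"ry":0,"rz":0,"tx":-0.069,"ty":-0.004,"tz":0,"hand":-1},{"rx":0,"ry":0,"rz":0,"tx":-0.069,"ty":0.006,"tz":0,"hand":-1},{"rx":0,"ry":0,"rz":0,"tx":-0.068,"ty":0.014,"tz":0,"hand":-1},{"rx":0,"ry":0,"rz":0,"tx":-0.066,"ty":0.023,"tz":0,"hand":-1},{"rx":0,"ry":0,"rz":0,"tx":-0.062,"ty":0.031,"tz":0,"hand":-1}]}}

```text
t: 9.95
position: [506.7, 32.9, 100.5]
ee_rot: [1.0, -0.005, -0.0, 0.0]
ft_force: [-0.2, -0.4, -1.1]
width: 23.3
gripper_force: 78.5
```

Request:
{"method": "arm_command", "body": {"increments": [{"rx":0,"ry":0,"rz":0,"tx":-0.058,"ty":0.04,"tz":0,"hand":-1},{"rx":0,"ry":0,"rz":0,"tx":-0.052,"ty":0.047,"tz":0,"hand":-1},{"rx":0,"ry":0,"rz":0,"tx":-0.045,"ty":0.053,"tz":0,"hand":-1},{"rx":0,"ry":0,"rz":0,"tx":-0.038,"ty":0.059,"tz":0,"hand":-1},{"rx":0,"ry":0,"rz":0,"tx":-0.03,"ty":0.062,"tz":0,"hand":-1},{"rx":0,"ry":0,"rz":0,"tx":-0.023,"ty":0.066,"tz":0,"hand":-1}]}}

```text
t: 10.7
position: [492.1, 52.7, 100.5]
ee_rot: [1.0, -0.005, -0.0, -0.0]
ft_force: [0.2, -0.6, -1.0]
width: 23.1
gripper_force: 78.5
```

Request:
{"method": "arm_command", "body": {"increments": [{"rx":0,"ry":0,"rz":0,"tx":-0.025,"ty":0.098,"tz":0,"hand":-1},{"rx":0,"ry":0,"rz":0,"tx":-0.025,"ty":0.098,"tz":0,"hand":-1},{"rx":0,"ry":0,"rz":0,"tx":-0.025,"ty":0.098,"tz":0,"hand":-1},{"rx":0,"ry":0,"rz":0,"tx":-0.025,"ty":0.098,"tz":0,"hand":-1},{"rx":0,"ry":0,"rz":0,"tx":-0.025,"ty":0.098,"tz":0,"hand":-1},{"rx":0,"ry":0,"rz":0,"tx":-0.025,"ty":0.098,"tz":0,"hand":-1},{"rx":0,"ry":0,"rz":0,"tx":-0.025,"ty":0.098,"tz":0,"hand":-1},{"rx":0,"ry":0,"rz":0,"tx":-0.025,"ty":0.098,"tz":0,"hand":-1}]}}

```text
t: 11.7
position: [480.1, 99.8, 100.5]
ee_rot: [1.0, -0.005, -0.0, -0.0]
ft_force: [0.1, 0.4, -0.9]
width: 23.6
gripper_force: 78.5
```

```bash
python3 - <<'E'
from m import *
d=get('side'); s=arm.read_state(); p=s['position']; print(s['t'],p,s['ft_force'])
x0,y0=200,150; cr=cv2.resize(d['frame'][y0:y0+100,x0:x0+130],(780,600),interpolation=cv2.INTER_CUBIC)
cv2.imwrite('pics/c6.png',cr[:,:,::-1])
x,y=np.meshgrid(range(512),range(384));h=hsv(d)
tip=proj(d,[p[0],p[1],p[2]-74.4]); m=(h[...,1]>90)&(h[...,0]<18)&(d['frame'][...,0]<190)&(abs(x-tip[0])<14)&(abs(y-tip[1])<14)
m,st,c=comp(m); q=onz(d,*c,30); print(tip,st,c,q, np.hypot(*(q-p)[:2]))
E
```

```text
11.75 [479.87552197 100.30668863 100.47273576] [-0.0914742   0.7976897  -1.53464725]
[247.27185129 208.82854611] [234 217   6   6  24] [235.75       220.08333333] [446.09234504  58.31266569  30.        ] 53.8962058589144
```

View pics/c6.png

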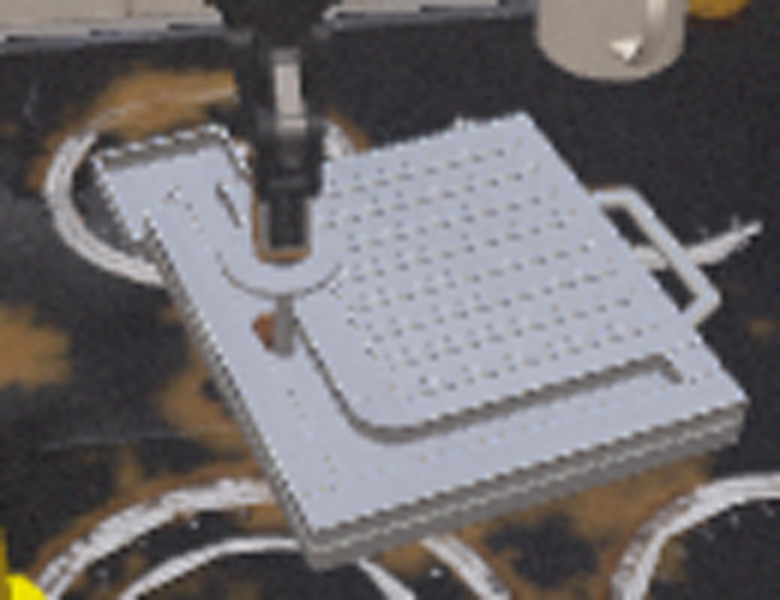

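The crumb at (265,330) is ahead of the stem at (283,340) in the second straight, so I continue to the spout.

Request:
{"method": "arm_command", "body": {"increments": [{"rx":0,"ry":0,"rz":0,"tx":-0.025,"ty":0.098,"tz":0,"hand":-1},{"rx":0,"ry":0,"rz":0,"tx":-0.025,"ty":0.098,"tz":0,"hand":-1},{"rx":0,"ry":0,"rz":0,"tx":-0.025,"ty":0.098,"tz":0,"hand":-1},{"rx":0,"ry":0,"rz":0,"tx":-0.025,"ty":0.098,"tz":0,"hand":-1},{"rx":0,"ry":0,"rz":0,"tx":-0.025,"ty":0.098,"tz":0,"hand":-1},{"rx":0,"ry":0,"rz":0,"tx":-0.025,"ty":0.098,"tz":0,"hand":-1},{"rx":0,"ry":0,"rz":0,"tx":-0.025,"ty":0.098,"tz":0,"hand":-1},{"rx":0,"ry":0,"rz":0,"tx":-0.025,"ty":0.098,"tz":0,"hand":-1}]}}

```text
t: 12.75
position: [468.1, 146.9, 100.5]
ee_rot: [1.0, -0.005, -0.0, -0.0]
ft_force: [-0.6, -0.2, -1.5]
width: 23.4
gripper_force: 78.5
```

Request:
{"method": "arm_command", "body": {"increments": [{"rx":0,"ry":0,"rz":0,"tx":-0.025,"ty":0.098,"tz":0,"hand":-1},{"rx":0,"ry":0,"rz":0,"tx":-0.025,"ty":0.098,"tz":0,"hand":-1},{"rx":0,"ry":0,"rz":0,"tx":-0.025,"ty":0.098,"tz":0,"hand":-1},{"rx":0,"ry":0,"rz":0,"tx":-0.025,"ty":0.098,"tz":0,"hand":-1},{"rx":0,"ry":0,"rz":0,"tx":-0.025,"ty":0.098,"tz":0,"hand":-1},{"rx":0,"ry":0,"rz":0,"tx":-0.025,"ty":0.098,"tz":0,"hand":-1},{"rx":0,"ry":0,"rz":0,"tx":-0.025,"ty":0.098,"tz":0,"hand":-1},{"rx":0,"ry":0,"rz":0,"tx":-0.025,"ty":0.098,"tz":0,"hand":-1}]}}

```text
t: 13.75
position: [456.1, 193.9, 100.5]
ee_rot: [1.0, -0.005, 0.0, -0.0]
ft_force: [0.0, -0.4, -1.7]
width: 23.2
gripper_force: 78.5
```

Request:
{"method": "arm_command", "body": {"increments": [{"rx":0,"ry":0,"rz":0,"tx":-0.025,"ty":0.098,"tz":0,"hand":-1},{"rx":0,"ry":0,"rz":0,"tx":-0.025,"ty":0.098,"tz":0,"hand":-1},{"rx":0,"ry":0,"rz":0,"tx":-0.025,"ty":0.098,"tz":0,"hand":-1},{"rx":0,"ry":0,"rz":0,"tx":-0.025,"ty":0.098,"tz":0,"hand":-1},{"rx":0,"ry":0,"rz":0,"tx":0,"ty":0,"tz":0,"hand":-1},{"rx":0,"ry":0,"rz":0,"tx":0,"ty":0,"tz":0,"hand":-1},{"rx":0,"ry":0,"rz":0,"tx":0,"ty":0,"tz":0,"hand":-1}]}}

```text
t: 14.62
position: [450.2, 216.9, 100.5]
ee_rot: [1.0, -0.005, -0.0, 0.0]
ft_force: [0.2, -0.4, -1.9]
width: 23.0
gripper_force: 78.5
```

```bash
python3 - <<'E'
from m import *
s=arm.read_state(); p=s['position']; print(s['t'],p,s['ft_force'])
yaw=np.radians(14.5);u=np.array([np.cos(yaw),np.sin(yaw)]);n=np.array([-u[1],u[0]]);c0=np.array([547.8,116.1])
for nm in ['side','top']:
    d=get(nm); h=hsv(d); x,y=np.meshgrid(range(512),range(384)); c=proj(d,[*(c0-70*u+148*n),6])
    m=(h[...,1]>70)&(h[...,0]<20)&(abs(x-c[0])<28)&(abs(y-c[1])<22)
    k,l,st,ce=cv2.connectedComponentsWithStats(m.astype(np.uint8))
    for i in range(1,k):
        if st[i,4]>5:
            q=onz(d,*ce[i],10)[:2]-c0; print(nm,st[i],ce[i].round(1),'griddle',(q@u).round(1),(q@n).round(1))
E
```

```text
14.625 [450.21612363 216.88240364 100.46996576] [ 0.19157184 -0.38259997 -1.88029686]
side [205 161  21  20  97] [216.4 169.4] griddle -90.6 220.0
side [228 165   7   2  11] [230.8 165.4] griddle -42.5 223.7
side [243 164  16   9  23] [251.2 167.1] griddle 13.8 191.5
side [227 180   4   3   7] [228.7 180.9] griddle -72.9 152.2
side [203 201   5   4  11] [204.2 202.9] griddle -166.3 84.6
```

The crumb shows in the tray at griddle (-73,152), so I lift and carry the scraper back.

Request:
{"method": "arm_command", "body": {"increments": [{"rx":0,"ry":0,"rz":0,"tx":0,"ty":0,"tz":0.15,"hand":-1},{"rx":0,"ry":0,"rz":0,"tx":0,"ty":0,"tz":0.35,"hand":-1},{"rx":0,"ry":0,"rz":0,"tx":0,"ty":0,"tz":0.4,"hand":-1},{"rx":0,"ry":0,"rz":0,"tx":0,"ty":0,"tz":0.25,"hand":-1},{"rx":0,"ry":0,"rz":0,"tx":0,"ty":0,"tz":0.05,"hand":-1},{"rx":0,"ry":0,"rz":0,"tx":0,"ty":0,"tz":0,"hand":-1}]}}

```text
t: 15.48
position: [450.1, 217.0, 172.5]
ee_rot: [1.0, -0.005, 0.0, -0.0]
ft_force: [0.0, -0.2, -1.6]
width: 23.2
gripper_force: 78.5
```

Request:
{"method": "arm_command", "body": {"increments": [{"rx":0,"ry":0,"rz":0,"tx":0.02,"ty":-0.3,"tz":0,"hand":-1},{"rx":0,"ry":0,"rz":0,"tx":0.02,"ty":-0.7,"tz":0,"hand":-1},{"rx":0,"ry":0,"rz":0,"tx":0.02,"ty":-0.95,"tz":0,"hand":-1},{"rx":0,"ry":0,"rz":0,"tx":0.02,"ty":-0.95,"tz":0,"hand":-1},{"rx":0,"ry":0,"rz":0,"tx":0.02,"ty":-0.95,"tz":0,"hand":-1},{"rx":0,"ry":0,"rz":0,"tx":0.02,"ty":-0.95,"tz":0,"hand":-1},{"rx":0,"ry":0,"rz":0,"tx":0.02,"ty":-0.7,"tz":0,"hand":-1},{"rx":0,"ry":0,"rz":0,"tx":0.01,"ty":-0.36,"tz":0,"hand":-1}]}}

```text
t: 16.48
position: [458.3, -137.4, 171.9]
ee_rot: [1.0, -0.006, -0.0, -0.0]
ft_force: [-0.2, 0.1, -0.1]
width: 23.2
gripper_force: 78.7
```

Request:
{"method": "arm_command", "body": {"increments": [{"rx":0,"ry":0,"rz":0,"tx":0,"ty":0,"tz":0,"hand":-1},{"rx":0,"ry":0,"rz":0,"tx":0,"ty":0,"tz":0,"hand":-1}]}}

```text
t: 16.73
position: [458.5, -134.3, 172.1]
ee_rot: [1.0, -0.005, -0.0, -0.0]
ft_force: [0.1, 0.0, -1.4]
width: 23.1
gripper_force: 78.7
```

```bash
python3 - <<'E'
from m import *
s=arm.read_state(); p=s['position']; print(s['t'],p,s['ft_force'],s['width'])
d=get('side');f=d['frame']; tip=[p[0],p[1],p[2]-74.4]; rim=[459,-134.8,62]; print(proj(d,tip),proj(d,rim))
a=cv2.resize(f[200:310,200:310],(400,400),interpolation=cv2.INTER_CUBIC); b=cv2.resize(f[150:250,190:290],(400,400),interpolation=cv2.INTER_CUBIC)
cv2.imwrite('pics/c7.png',np.hstack([a,b])[:,:,::-1])
E
```

```text
16.725 [ 458.5290472  -134.2966135   172.09646399] [ 0.10330008  0.00319877 -1.39101838] 23.111357473344047
[248.03875181 262.83311436] [248.61191624 273.8147573 ]
```

View pics/c7.png

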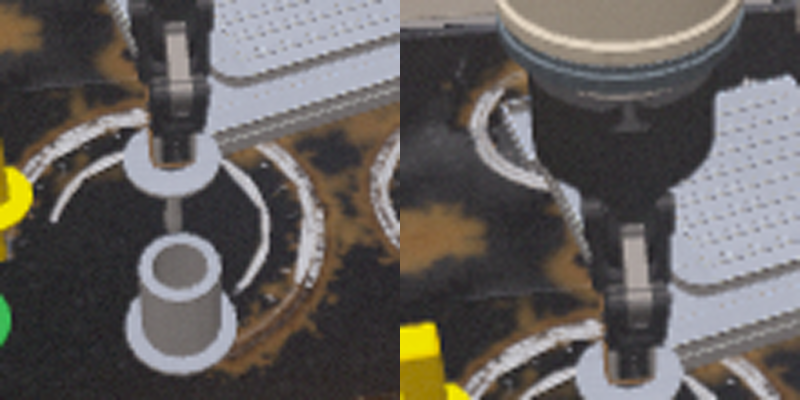

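The stem at (174,230) is over the tube opening centred at (180,263), 2-3 mm off, well within the tube's clearance. I lower it and let go.

Request:
{"method": "arm_command", "body": {"increments": [{"rx":0,"ry":0,"rz":0,"tx":0.03,"ty":0,"tz":-0.2,"hand":-1},{"rx":0,"ry":0,"rz":0,"tx":0,"ty":0,"tz":-0.4,"hand":-1},{"rx":0,"ry":0,"rz":0,"tx":0,"ty":0,"tz":-0.4,"hand":-1},{"rx":0,"ry":0,"rz":0,"tx":0,"ty":0,"tz":-0.3,"hand":-1},{"rx":0,"ry":0,"rz":0,"tx":0,"ty":0,"tz":-0.13,"hand":-1},{"rx":0,"ry":0,"rz":0,"tx":0,"ty":0,"tz":-0.06,"hand":-1},{"rx":0,"ry":0,"rz":0,"tx":0,"ty":0,"tz":0,"hand":-1},{"rx":0,"ry":0,"rz":0,"tx":0,"ty":0,"tz":0,"hand":-1}]}}

```text
t: 17.77
position: [461.3, -134.7, 83.6]
ee_rot: [1.0, -0.005, 0.0, 0.0]
ft_force: [0.0, 0.8, -0.1]
width: 23.5
gripper_force: 78.6
```

Request:
{"method": "arm_command", "body": {"increments": [{"rx":0,"ry":0,"rz":0,"tx":0,"ty":0,"tz":-0.03,"hand":-1},{"rx":0,"ry":0,"rz":0,"tx":0,"ty":0,"tz":0,"hand":-1},{"rx":0,"ry":0,"rz":0,"tx":0,"ty":0,"tz":0,"hand":1},{"rx":0,"ry":0,"rz":0,"tx":0,"ty":0,"tz":0,"hand":1},{"rx":0,"ry":0,"rz":0,"tx":0,"ty":0,"tz":0,"hand":1},{"rx":0,"ry":0,"rz":0,"tx":0,"ty":0,"tz":0,"hand":1},{"rx":0,"ry":0,"rz":0,"tx":0,"ty":0,"tz":0,"hand":1},{"rx":0,"ry":0,"rz":0,"tx":0,"ty":0,"tz":0,"hand":1}]}}

```text
t: 18.77
position: [461.0, -134.6, 81.3]
ee_rot: [1.0, -0.005, 0.0, 0.0]
ft_force: [0.1, -0.3, 0.4]
width: 85.6
gripper_force: 0.0
```

Request:
{"method": "arm_command", "body": {"increments": [{"rx":0,"ry":0,"rz":0,"tx":0,"ty":0,"tz":0,"hand":1},{"rx":0,"ry":0,"rz":0,"tx":0,"ty":0,"tz":0.2,"hand":1},{"rx":0,"ry":0,"rz":0,"tx":0,"ty":0,"tz":0.5,"hand":1},{"rx":0,"ry":0,"rz":0,"tx":0,"ty":0,"tz":0.7,"hand":1},{"rx":0,"ry":0,"rz":0,"tx":0,"ty":0,"tz":0.7,"hand":1},{"rx":0,"ry":0,"rz":0,"tx":0,"ty":0,"tz":0.4,"hand":1},{"rx":0,"ry":0,"rz":0,"tx":0,"ty":0,"tz":0.1,"hand":1},{"rx":0,"ry":0,"rz":0,"tx":0,"ty":0,"tz":0,"hand":1}]}}

```text
t: 19.77
position: [460.8, -134.5, 237.4]
ee_rot: [1.0, -0.005, 0.0, 0.0]
ft_force: [-0.6, 0.9, -0.1]
width: 85.4
gripper_force: 0.0
```

```bash
python3 - <<'E'
from m import *
s=arm.read_state(); print(s['t'],s['position'],s['width'])
d=get('side');f=d['frame'];h=hsv(d);x,y=np.meshgrid(range(512),range(384))
m=(x>230)&(x<265)&(y>240)&(y<290)&(h[...,0]<22)&(h[...,1]>60)&(f[...,0]>185)
m,st,c=comp(m);print('handle top side',st,c,onz(d,*c,129))
m=(x>235)&(x<262)&(y>245)&(y<280)&(h[...,0]<22)&(h[...,1]>60);m,st,c=comp(m);print(st,c)
c0=np.array([547.8,116.1]);yaw=np.radians(14.5);u=np.array([np.cos(yaw),np.sin(yaw)]);n=np.array([-u[1],u[0]])
c=proj(d,[*(c0-70*u+148*n),6]); m=(h[...,1]>70)&(h[...,0]<20)&(abs(x-c[0])<10)&(abs(y-c[1])<9)
if m.any(): m,st,c=comp(m);q=onz(d,*c,9)[:2]-c0;print('crumb',st,c,q@u,q@n)
df=np.abs(f.astype(int)-S['frame']).max(2); 
for nm,(a,b,e,g) in {'mug':(288,123,318,165),'jars':(330,225,380,300)}.items(): print(nm,'changed px',(df[b:g,a:e]>60).sum())
E
```

```text
19.775 [ 460.84074599 -134.51228752  237.37053198] 85.41176672845707
handle top side [243 249  12   9  85] [248.22352941 253.        ] [ 459.41597081 -134.9872712   129.        ]
[238 247  18  28 339] [248.12979351 259.99705015]
crumb [227 180   5   3   9] [229.22222222 180.77777778] -71.07673450610352 153.15660787809145
mug changed px 0
jars changed px 0
```

The scraper is back at rest in its stand with its handle top where it was at first. The crumb is in the tray, and the mug and jars have not moved.

```bash
python3 -c "
from workcell import arm
print(arm.hand_in())"
```

```text
the job is handed in; nothing more can be done
None
```

I handed the job in at about 20 s: the crumb is in the drip tray, the scraper is hanging released in its stand, and the jars and mug have not moved; no verdict came back.

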